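# Mix a tube on the touch vortex mixer

## Robot

A 6-joint arm with a two-finger parallel gripper is mounted at the origin on a cart in front of the work surface, level with it; the furniture and walls round the work are solid. World frame = base frame: x ahead of the robot, y to its left, z up, the work surface at z = 0. Lengths are in m, angles in degrees, forces in N, time in s.
With the tool pointing down it reaches from about 0.325 to 0.85 m from the base axis. Payload 15.5 kg.
Tool frame: the origin (TCP) lies at the very end of the fingers, on their centre line; the grasp point (between the pads) lies arm.grip_depth behind it (arm.grip_depth is the distance from the TCP to the grasp point, in m); z points along the fingers, y is the line along which they close (so a half turn about z gives the same grasp; the last joint's range is limited). The gripper opens to 91 mm and grips with 3 to 60 N. Pads are 32 mm wide; open, the fingers measure 118 mm over their backs; the gripper's body (76 mm by 178 mm) begins 60 mm behind the grasp point.
Start: joints at [62.768, 28.281, 77.091, -0, 74.628, -5.472], TCP at [0.232, 0.58, 0.214] pointing down, gripper open.
Joint ranges: [-166.48, 166.48], [-47.26, 123.95], [12.59, 153.08], [-70.14, 250.14], [6.76, 159.57], [-176.63, 176.63]. Speed limits (degrees/s): [108.29, 108.29, 147.25, 172.46, 172.46, 172.46].

## Interface

Orientations are given as a 3x3 rotation matrix whose columns are the frame's x, y, z axes.
In Python, from rig import arm gives the robot as it stands. Calls block until the motion is done:
- arm.move_to(position, orientation): joint-space move of the TCP to a pose.
- arm.move_l(position, orientation=None, feed=0.15): straight line of the TCP; orientation=None keeps the orientation; feed is the mean speed in m/s.
- arm.move_joints(angles): joint-space move.
- arm.grip(opening): finger opening in m; the grip force is fixed at half the most; returns when the fingers have stopped.
- arm.sleep(seconds).
- arm.solve_ik(position, orientation): joint angles nearest the present ones, or None.
- arm.snapshot(name): name is "side" or "top" or "wrist"; returns the picture (480x640x3 uint8, red, green, blue); there is no depth.
- arm.get_calibration(name): a dict with "intrinsics" (3x3 intrinsics, pixels), "cam_to_world" (4x4, takes a point from camera to world coordinates). Camera axes: x right, y down, z forward; pixel columns grow to the right and rows downward; lengths in m; the calibration is good to about 2 mm. The wrist camera is an equidistant fisheye: a pixel r from the principal point sees the ray r / f radians off the axis. A picture is of the moment at which its call begins: read the wrist's pose just before it. get_calibration takes no time and is no camera call; for the wrist camera it gives the pose at the moment of the call.
A pose or a line that the arm cannot do raises arm.Unreachable and nothing moves.
- arm.sign_off(): hands the job in; it is judged then, once.
Readings, each from a call of its own:
- arm.current_t(): time.
- arm.current_joint_positions(): joint angles.
- arm.current_dq(): joint speeds.
- arm.current_tau(): joint torques, N m.
- arm.current_ee_pos(): TCP position.
- arm.current_tool_rot(): TCP orientation.
- arm.current_force(): force on the tool from outside, world axes, zero at the start.
- arm.current_torque(): the same for the moment, N m.
- arm.current_width(): finger opening in m.
- arm.current_grasp_force(): force on a finger pad.
Only numpy, scipy, OpenCV 4.12 (cv2) and the standard library are available. Lean on these libraries where they do the work, as an engineer would, in place of code of your own. Each camera call takes 0.05 s, during which the arm holds its last target. There are 200 camera calls.

## Task

Mix the sample: take the capped tube that stands in the row of the white foam rack nearest the robot (the row it shares with the marker pen; leave the pen and the tube in the far row standing), set its pointed tip in the rubber cup of the small mixer and, holding the tube upright, press it gently straight down until the sprung cup is fully down on its hard stop. Keep it pressed there for at least three seconds, and finish while still holding it down: do not let go or ease off at the end.

Things in the scene. Friction and masses are not known exactly. Their poses are not given: they have to be found in the camera images.
- tube: The tube to mix: capped 15 ml conical tube, 118 mm tall, body 16.4 mm across, screw cap 20.8 mm across from 100 to 117 mm above the tip, 24 g, standing upright alone in the front row of the foam rack (the row nearest the robot). Origin: at its pointed tip (lower end); z runs up along the tube to the cap. The bottom 20 mm taper to the tip. Grasp it by the cap, from above.
- foam_rack: White foam tube rack, 227 x 140 x 45 mm, fixed to the bench; cells 18 mm wide, their floor 12 mm above the bench. Origin: centre of its underside; x along its 227 mm side (roughly along world y), its +y side faces the robot. In the front row (y = +47.5 mm) the tube stands at x = -46 or +46 mm and the marker pen in the other place.
- marker: Black marker pen, 136 mm tall, 16 mm thick, standing cap up in the front row of the rack, 92 mm from the tube. Leave it standing. Origin: centre of its lower end.
- spare_tube: Another capped 15 ml tube, in the rear row of the rack at x = -23 mm, y = -47.5 mm. Leave it standing. Origin: its tip.
- mixer: Touch-operated vortex mixer: white rounded housing 130 x 110 mm, 63 mm high, standing firm on the bench, speed knob on the front (-x) face, conical neck with an aluminium stop collar on top (collar top at 88 mm) and the rubber cup above it. Origin: centre of its underside; the cup's axis is vertical, at x = +4 mm, y = 0.
- cup_floor (a point): Centre of the inner floor of the black rubber cup, 100 mm above the bench when the cup is up; it goes down with the cup. The cup is a funnel, 47 mm across outside, mouth about 39 mm across inside, narrowing to a flat floor about 21 mm across; its rim is 21 mm above the floor.
- mixer_cup (a joint): How far the cup is pressed down, in m: 0 = up, 0.007 = down on the hard stop. A spring pushes it up: about 3 N to start it moving and 9 N at the stop (0.8 N per mm). Above that force it stands on the stop.

How it is judged:
By the outcome, as a careful person would: the job done as asked, in the order asked, and still so for the second after the job is handed in, while the arm keeps its last pose, push and grip.
It also fails if it takes over 58 s, if anything falls off the work surface, if the arm or the gripper's body presses on something with over 40 N, if the wrist force passes 120 N, or if a joint passes its speed limit or range.

## Working session

There is one attempt and no reset: what is moved stays moved. The work goes in short steps, each a Python script; the robot and the scene stay as the last script left them, time stands still between calls to the robot, and variables do not carry over. Pictures are saved under pics/ and viewed, at most 10 in all, crops included, and the job is handed in when it is done.

```bash
mkdir -p pics; ls
python3 - <<'E'
from rig import arm
import cv2, numpy as np
np.set_printoptions(precision=4,suppress=True)
for n in ["side","top","wrist"]:
    c=arm.get_calibration(n); print(n,c["intrinsics"].tolist(),"\n",c["cam_to_world"])
    cv2.imwrite(f"pics/{n}0.png",arm.snapshot(n)[:,:,::-1])
print(arm.grip_depth,arm.current_t(),arm.current_tool_rot(),arm.current_width(),arm.current_force())
E
```

```text
pics
side [[440.8000303761642, 0.0, 316.0591567887834], [0.0, 440.8000303761642, 245.8457608457478], [0.0, 0.0, 1.0]] 
 [[-0.9969  0.0371 -0.0689  0.5665]
 [ 0.0764  0.6513 -0.755   0.6033]
 [ 0.0168 -0.7579 -0.6521  0.6507]
 [ 0.      0.      0.      1.    ]]
top [[581.1504852775317, 0.0, 318.3830107206475], [0.0, 581.1504852775317, 234.51983093114603], [0.0, 0.0, 1.0]] 
 [[-0.0007 -0.9863  0.1652  0.3919]
 [-0.9993  0.007   0.038  -0.0334]
 [-0.0386 -0.165  -0.9855  0.9471]
 [ 0.      0.      0.      1.    ]]
wrist [[371.64829954431775, 0.0, 318.2915006919955], [0.0, 371.64829954431775, 238.40482772318967], [0.0, 0.0, 1.0]] 
 [[ 0.3702  0.8958  0.2458  0.1623]
 [ 0.9289 -0.3568 -0.0989  0.6086]
 [-0.0009  0.2649 -0.9643  0.3841]
 [ 0.      0.      0.      1.    ]]
0.0188 0.15 [[-0.9287  0.3708 -0.0004]
 [ 0.3708  0.9287 -0.0008]
 [ 0.0001 -0.0009 -1.    ]] 0.09115496962775936 [0.1813 0.1494 0.623 ]
```

View pics/side0.png

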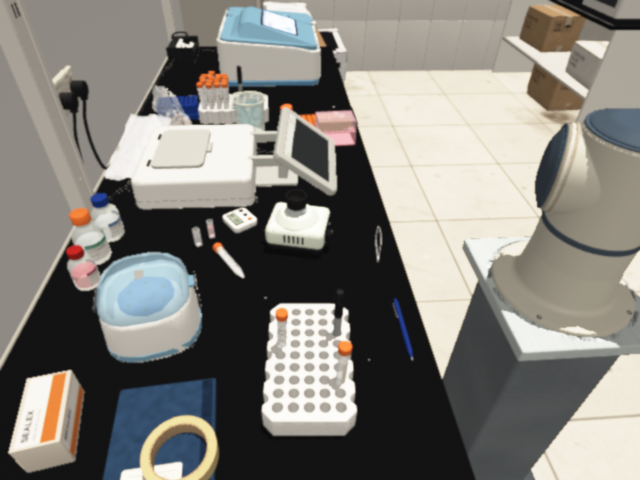

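View pics/top0.png

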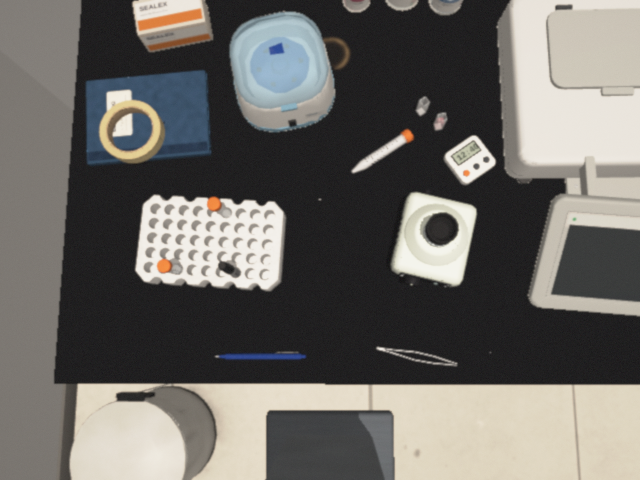

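The side view shows the tube's orange cap at about (345,348), the marker at (340,300), the spare tube at (282,315) and the mixer cup at (296,200). In the top view these are the tube cap (163,266), marker (228,268), spare (213,204) and cup (441,229). Next I'll triangulate the cap and the cup.

```bash
cat > h.py <<'E'
from rig import arm
import cv2, numpy as np
np.set_printoptions(precision=4,suppress=True)
def ray(n,px,c=None):
    c=c or arm.get_calibration(n); K=c["intrinsics"]; T=np.array(c["cam_to_world"])
    d=np.array([(px[0]-K[0][2])/K[0][0],(px[1]-K[1][2])/K[1][1]])
    if n=="wrist":
        r=np.hypot(*d); v=np.r_[d/max(r,1e-9)*np.sin(r),np.cos(r)]
    else: v=np.r_[d,1]/np.linalg.norm(np.r_[d,1])
    return T[:3,3],T[:3,:3]@v
def plane(n,px,z,c=None):
    o,d=ray(n,px,c); return o+d*(z-o[2])/d[2]
def cross(r1,r2):
    A=np.stack([r1[1],-r2[1]],1); s=np.linalg.lstsq(A,r2[0]-r1[0],rcond=None)[0]
    p,q=r1[0]+s[0]*r1[1],r2[0]+s[1]*r2[1]; return (p+q)/2,np.linalg.norm(p-q)
def blobs(img,kind,amin=15):
    h=cv2.cvtColor(img,cv2.COLOR_RGB2HSV)
    m=cv2.inRange(h,(3,150,100),(18,255,255)) if kind=="orange" else cv2.inRange(h,(0,0,0),(180,255,60))
    n,_,st,ce=cv2.connectedComponentsWithStats(m)
    return [(st[i],ce[i]) for i in range(1,n) if st[i][4]>=amin]
def near(img,kind,px,amin=15):
    return min(blobs(img,kind,amin),key=lambda b:np.hypot(*(b[1]-px)))
E
python3 - <<'E'
from h import *
s=cv2.imread("pics/side0.png")[:,:,::-1].copy(); t=cv2.imread("pics/top0.png")[:,:,::-1].copy()
for name,ps,pt in [("tube",(345,348),(163,266)),("spare",(282,315),(213,204))]:
    a=near(s,"orange",ps);b=near(t,"orange",pt); print(name,a,b,*cross(ray("side",a[1]),ray("top",b[1])))
b=near(t,"dark",(441,229),100); a=near(s,"dark",(296,200),30)
print(b,a,plane("top",b[1],.121),cross(ray("side",a[1]),ray("top",b[1])))
st=b[0]
for px in [(st[0],b[1][1]),(st[0]+st[2],b[1][1]),(b[1][0],st[1]),(b[1][0],st[1]+st[3])]: print(plane("top",px,.121))
print(plane("top",(228,268),.148), plane("top",(540,250),.2))
for R in [np.array([[0,1,0],[1,0,0],[0,0,-1.]]),np.array([[0,-1,0],[-1,0,0],[0,0,-1.]])]:
    for p in [(.25,.2,.3),(.32,-.2,.3)]: print(arm.solve_ik(p,R))
E
```

```text
tube (array([338, 342,  15,  14, 166], dtype=int32), array([345.0181, 348.0602])) (array([158, 259,  13,  13, 136], dtype=int32), array([163.9853, 265.5515])) [0.4863 0.221  0.1231] 9.889298564433454e-05
spare (array([276, 309,  11,  12, 111], dtype=int32), array([281.2703, 314.4144])) (array([208, 196,  13,  15, 151], dtype=int32), array([213.7682, 203.3576])) [0.5773 0.1516 0.1226] 0.0003265737379855804
(array([426, 214,  31,  31, 748], dtype=int32), array([440.9211, 228.6056])) (array([ 293,  121,   34,   58, 1221], dtype=int32), array([310.3178, 149.5184])) [ 0.5378 -0.1773  0.121 ] (array([ 0.5145, -0.1561,  0.2399]), np.float64(0.004443049448673904))
[ 0.5379 -0.156   0.121 ]
[ 0.5376 -0.2001  0.121 ]
[ 0.5591 -0.178   0.121 ]
[ 0.514  -0.1764  0.121 ]
[0.4796 0.1232 0.148 ] [ 0.4951 -0.2884  0.2   ]
[ 27.9311  -3.3033 106.0398  -0.      77.2636  27.9311]
[-41.0927   2.3016 100.5187  -0.      77.1798 -41.0927]
[  27.9311   -3.3033  106.0398   -0.       77.2636 -152.0689]
[-41.0927   2.3016 100.5187  -0.      77.1798 138.9073]
```

Run:
```python
from h import *
R=np.array([[0,1,0],[1,0,0],[0,0,-1.]])
p=arm.current_ee_pos(); arm.move_l([p[0],p[1],.32])
arm.grip(.06)
arm.move_to([.486,.221,.26],R)
c=arm.get_calibration("wrist"); im=arm.snapshot("wrist"); cv2.imwrite("pics/w1.png",im[:,:,::-1])
print(arm.current_t(),arm.current_ee_pos(),arm.current_width())
for b in blobs(im,"orange"): print(b[0],b[1],plane("wrist",b[1],.124,c))
```

```text
3.3417 [0.4859 0.2219 0.2601] 0.0600784219472941
[600 160   8  74 481] [603.6133 195.5967] [0.7832 0.2598 0.124 ]
[629 162   8  78 510] [632.5745 200.0471] [0.8338 0.2577 0.124 ]
[308 219  22  23 405] [318.5432 230.1185] [0.4863 0.2203 0.124 ]
```

View pics/w1.png

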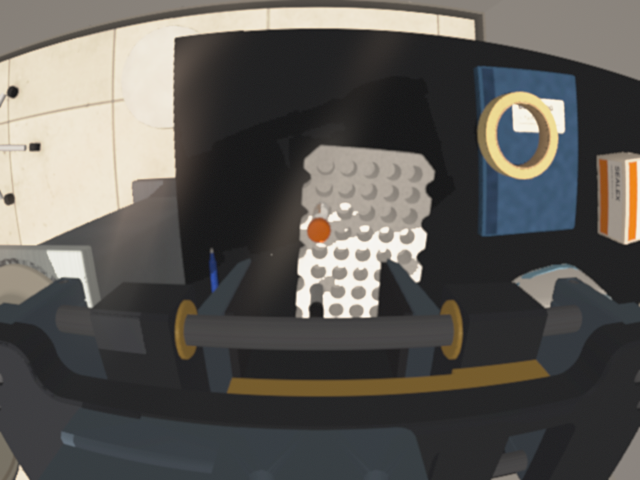

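The wrist view shows the cap at pixel (319,230), which puts it at (0.486, 0.220) and agrees with the triangulation. Descending to grasp it.

Run:
```python
from h import *
arm.move_l([.4863,.2205,.14],feed=.12); arm.move_l([.4863,.2205,.102],feed=.05)
print(arm.current_ee_pos(),arm.current_force())
arm.grip(0.0)
print(arm.current_width(),arm.current_grasp_force(),arm.current_force(),arm.current_ee_pos())
arm.move_l([.4863,.2205,.20],feed=.08); arm.move_l([.4863,.2205,.25],feed=.15)
print(arm.current_t(),arm.current_width(),arm.current_force())
s=arm.snapshot("side"); cv2.imwrite("pics/s2.png",cv2.resize(s[200:440,220:480],None,fx=2.3,fy=2.3,interpolation=cv2.INTER_CUBIC)[:,:,::-1])
cv2.imwrite("pics/s2full.png",s[:,:,::-1])
```

```text
[0.4864 0.2206 0.1022] [0.1142 0.3403 0.4987]
0.020362366881727136 29.9999338388443 [ 0.0305 -0.0587  0.2604] [0.4864 0.2206 0.102 ]
7.9583 0.02003262061651363 [-0.5567 -0.6526 -0.5568]
```

View pics/s2.png

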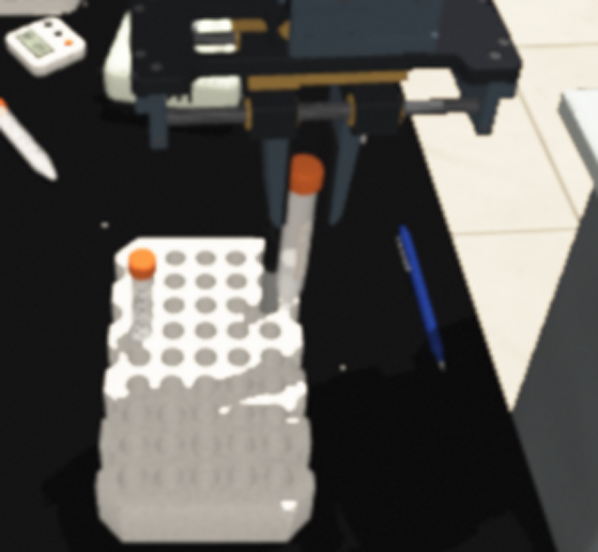

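The tube hangs from the fingers (cap at crop (307,170)) and the spare tube is still standing. I'll move over dark bench and measure the tube's tilt with the wrist and side cameras.

Run:
```python
from h import *
R=np.array([[0,1,0],[1,0,0],[0,0,-1.]])
arm.move_to([.47,.02,.27],R)
c=arm.get_calibration("wrist"); im=arm.snapshot("wrist"); s=arm.snapshot("side")
p=arm.current_ee_pos(); Rt=arm.current_tool_rot(); print(p,Rt,arm.current_t())
def proj(n,P,c):
    T=np.linalg.inv(c["cam_to_world"]); v=T[:3,:3]@P+T[:3,3]; K=np.array(c["intrinsics"])
    if n=="wrist":
        th=np.arctan2(np.hypot(v[0],v[1]),v[2]); d=v[:2]/np.hypot(v[0],v[1])*th
    else: d=v[:2]/v[2]
    return d*K[0,0]+K[:2,2]
for n in ["wrist","side"]:
    cc=c if n=="wrist" else arm.get_calibration(n)
    for h in [9.8,0,-20,-40,-60,-80,-89.7]: print(n,h,proj(n,p+np.array([0,0,h/1000]),cc))
cv2.imwrite("pics/w3.png",cv2.resize(im[200:340,240:400],None,fx=4,fy=4,interpolation=cv2.INTER_CUBIC)[:,:,::-1])
cv2.imwrite("pics/s3.png",cv2.resize(s[130:330,260:420],None,fx=3,fy=3,interpolation=cv2.INTER_CUBIC)[:,:,::-1])
```

```text
[0.4702 0.0212 0.2696] [[-0.0014  1.     -0.0005]
 [ 1.      0.0014  0.0003]
 [ 0.0003 -0.0005 -1.    ]] 8.9333
wrist 9.8 [318.1111 300.624 ]
wrist 0 [318.1325 292.3847]
wrist -20 [318.1704 277.8177]
wrist -40 [318.202  265.6767]
wrist -60 [318.2287 255.4229]
wrist -80 [318.2515 246.6605]
wrist -89.7 [318.2615 242.8566]
side 9.8 [345.0651 180.9914]
side 0 [344.6935 186.3018]
side -20 [343.9561 196.8419]
side -40 [343.2454 207.0004]
side -60 [342.5599 216.7978]
side -80 [341.8984 226.253 ]
side -89.7 [341.5858 230.7208]
```

View pics/w3.png

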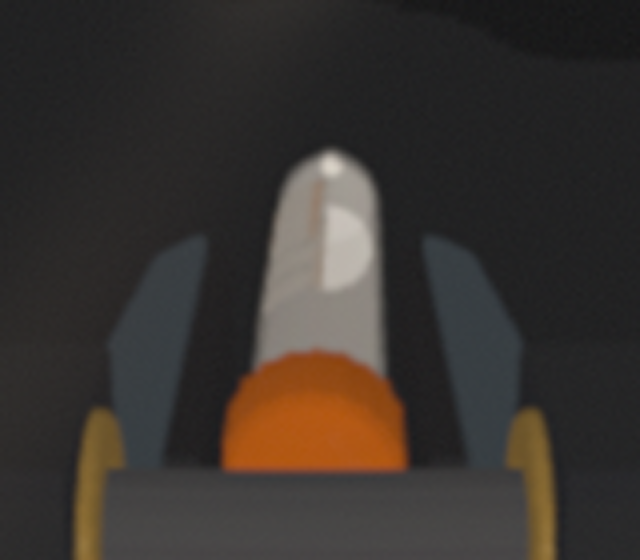

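View pics/s3.png

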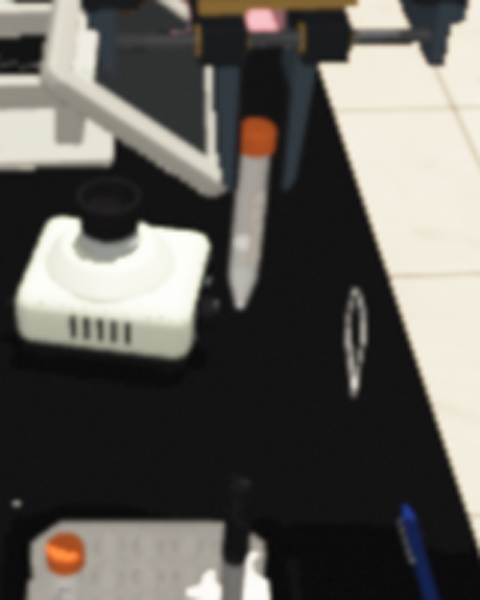

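In the wrist crop the tip is at crop (331,160), about image (322.7,241), while a vertical tube would put it at column 318.3. The side view gives tip (340,232.7) against 341.6 predicted. So the tip leans about 3 mm toward +x and 1 mm toward +y, roughly 1.6°. The marker and spare tube are standing. I'll correct the lean with the tool and go above the cup.

```bash
cat >> h.py <<'E'
R0=np.array([[0,1,0],[1,0,0],[0,0,-1.]])
def rc(lx,ly):  # rotation that takes the leaning tube (tip offsets per length) to vertical
    u=np.array([lx,ly,-1.]);u/=np.linalg.norm(u); a=np.cross(u,[0,0,-1.])
    return cv2.Rodrigues(a)[0]@R0
def tcp(tip,R): return np.array(tip)+[0,0,.1085]+.0188*R[:,2]
E
python3 - <<'E'
from h import *
R=rc(2.9/108,1.2/108)
print(arm.solve_ik(tcp([.537,-.178,.16],R),R))
arm.move_to(tcp([.50,-.12,.19],R),R)
arm.move_l(tcp([.537,-.178,.155],R),feed=.12)
c=arm.get_calibration("wrist"); im=arm.snapshot("wrist"); s=arm.snapshot("side")
print(arm.current_ee_pos(),arm.current_t(),arm.current_force())
a=cv2.resize(im[180:330,240:400],None,fx=3,fy=3,interpolation=cv2.INTER_CUBIC)
b=cv2.resize(s[130:280,230:350],None,fx=3,fy=3,interpolation=cv2.INTER_CUBIC)[:450]
print(a.shape,b.shape)
cv2.imwrite("pics/m4.png",np.hstack([a,b[:,:320]])[:,:,::-1])
cv2.imwrite("pics/w4full.png",im[:,:,::-1]);np.savez("c4.npz",**c)
E
```

```text
[-23.6744  22.1809  81.7561  -1.2307  77.219  -23.3901]
[ 0.5364 -0.1778  0.2451] 10.45 [-0.0541 -0.1879  0.8015]
(450, 480, 3) (450, 360, 3)
```

View pics/m4.png

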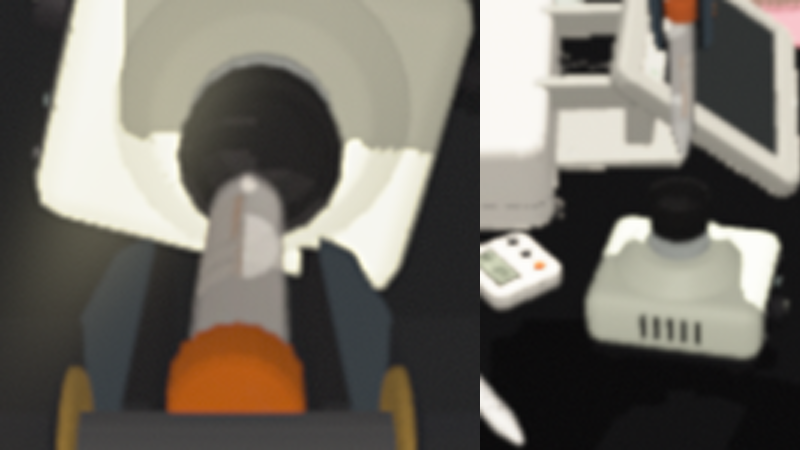

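The wrist crop shows the cup rim centred near crop (260,148), image (326.7,229.3), and the tube tip at image (322.3,240.5). I'll convert both to world coordinates.

Run:
```python
from h import *
c=dict(np.load("c4.npz"))
im=cv2.imread("pics/w4full.png")[:,:,::-1].copy()
print("cup",plane("wrist",(326.7,229.3),.121,c),"L,R,top",plane("wrist",(299.5,229.3),.121,c),plane("wrist",(354,229.3),.121,c),plane("wrist",(326.7,202),.121,c))
print("tip",plane("wrist",(322.3,240.5),.155,c))
```

```text
cup [ 0.5401 -0.1771  0.121 ] L,R,top [ 0.5178 -0.1772  0.121 ] [ 0.5624 -0.1769  0.121 ] [ 0.5399 -0.1544  0.121 ]
tip [ 0.537  -0.1767  0.155 ]
```

Run:
```python
from h import *
R=rc(2.9/108,1.2/108)
f0=arm.current_force()[2]
arm.move_l(tcp([.5392,-.178,.15],R),R,feed=.05)
arm.move_l(tcp([.5392,-.178,.106],R),feed=.05)
arm.sleep(.3); f0=arm.current_force(); z=.106; print("f0",f0)
hist=[]
while z>.086:
    z-=.0005; arm.move_l(tcp([.5392,-.178,z],R),feed=.02)
    f=arm.current_force()-f0; hist.append((round(z*1000,1),*np.round(f,1)))
    if f[2]>13: break
print(*hist,sep="\n"); print(arm.current_t(),arm.current_ee_pos()-tcp([.5392,-.178,z],R),arm.current_width())
```

```text
f0 [ 0.4862  0.8841 -0.1186]
(105.5, np.float64(-0.1), np.float64(-1.6), np.float64(-0.0))
(105.0, np.float64(-1.3), np.float64(-0.1), np.float64(-0.2))
(104.5, np.float64(-0.8), np.float64(-0.8), np.float64(-0.3))
(104.0, np.float64(-0.8), np.float64(-1.3), np.float64(0.8))
(103.5, np.float64(-0.1), np.float64(-0.9), np.float64(-0.8))
(103.0, np.float64(-0.6), np.float64(-0.1), np.float64(-0.2))
(102.5, np.float64(-0.7), np.float64(-0.2), np.float64(0.4))
(102.0, np.float64(-0.7), np.float64(0.6), np.float64(0.4))
(101.5, np.float64(0.2), np.float64(-1.1), np.float64(0.7))
(101.0, np.float64(-0.3), np.float64(-1.4), np.float64(-0.4))
(100.5, np.float64(0.4), np.float64(-0.1), np.float64(-0.4))
(100.0, np.float64(-0.5), np.float64(-0.1), np.float64(2.5))
(99.5, np.float64(-0.5), np.float64(-0.9), np.float64(2.8))
(99.0, np.float64(-0.6), np.float64(-0.8), np.float64(3.7))
(98.5, np.float64(-0.0), np.float64(-1.1), np.float64(4.3))
(98.0, np.float64(-0.5), np.float64(-1.0), np.float64(4.3))
(97.5, np.float64(-0.3), np.float64(-1.1), np.float64(5.3))
(97.0, np.float64(-0.0), np.float64(-1.7), np.float64(5.1))
(96.5, np.float64(-0.5), np.float64(-1.2), np.float64(5.0))
(96.0, np.float64(-0.6), np.float64(-0.4), np.float64(6.0))
(95.5, np.float64(-0.7), np.float64(-0.9), np.float64(5.6))
(95.0, np.float64(-0.1), np.float64(-0.8), np.float64(6.6))
(94.5, np.float64(-0.5), np.float64(-1.1), np.float64(6.7))
(94.0, np.float64(0.4), np.float64(-1.5), np.float64(7.0))
(93.5, np.float64(-0.2), np.float64(-0.9), np.float64(7.5))
(93.0, np.float64(0.0), np.float64(-1.9), np.float64(7.6))
(92.5, np.float64(-1.1), np.float64(-0.7), np.float64(7.9))
(92.0, np.float64(-1.0), np.float64(-0.8), np.float64(12.6))
(91.5, np.float64(-1.2), np.float64(-1.0), np.float64(16.3))
19.2917 [ 0.0006 -0.0003  0.0009] 0.019887496306795423
```

Contact came at 100 mm, followed by the spring slope, and the hard stop shows at about 92 mm with 16 N. Now I'll hold and check.

Run:
```python
from h import *
for i in range(4):
    arm.sleep(1); print(arm.current_t(),arm.current_force(),arm.current_ee_pos(),arm.current_width())
im=arm.snapshot("wrist"); s=arm.snapshot("side")
a=cv2.resize(im[180:330,240:400],None,fx=3,fy=3,interpolation=cv2.INTER_CUBIC)
b=cv2.resize(s[130:280,240:346],None,fx=3,fy=3,interpolation=cv2.INTER_CUBIC)
cv2.imwrite("pics/m5.png",np.hstack([a,b])[:,:,::-1])
```

```text
20.2917 [ 0.0995  0.3099 15.9732] [ 0.5393 -0.1785  0.1821] 0.019667465364325166
21.2917 [-0.5799 -0.3069 15.971 ] [ 0.5393 -0.1785  0.1821] 0.019848497347613955
22.2917 [-0.4232  0.0461 16.7853] [ 0.5393 -0.1785  0.1821] 0.019793555651018965
23.2917 [-1.1598  0.7841 16.2575] [ 0.5393 -0.1785  0.1821] 0.019463994676603077
```

View pics/m5.png

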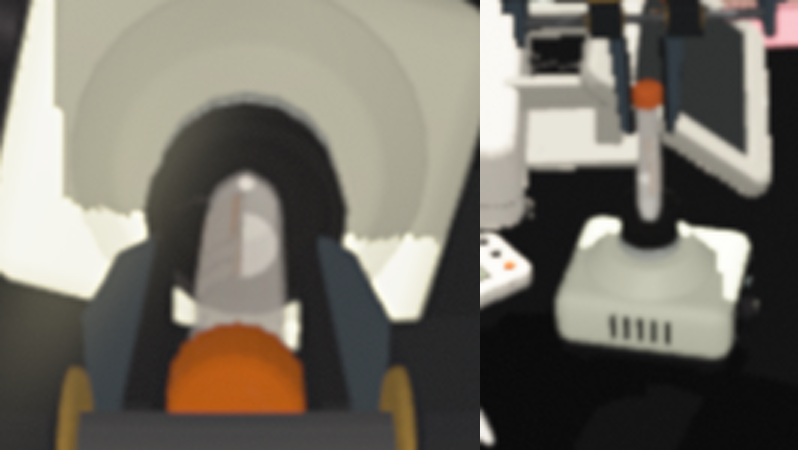

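The tube stands upright in the cup (tip at wrist crop (246,185), cap to cup straight in the side view). The cup is down on the collar, and the force held steady at 16 N for 4 s.

```bash
python3 -c "
from rig import arm
print(arm.current_force(),arm.current_t()); print(arm.sign_off())"
```

```text
[-1.03451992  0.21302469 15.85738125] 23.3917
the job is handed in; nothing more can be done
None
```

The tube from the front row is upright in the mixer cup, pressed onto the hard stop at about 16 N for just over 4 s; I handed the job in at 23.4 s still holding it down, with the pen and spare tube standing when last seen after the lift.

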